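# Thread and hold the bender's pivot pin

### The job

Carry the shim caddy level by its handle, without dropping it or spilling the shims, and set it down in the middle of the rubber mat, lengthwise along the mat, so that the shims are to hand; let go of it. Then take the longest of the three pins from the wooden rack by its head and thread it from above through the upper eye and then the lower eye of the tube bender, until its foot has come out below the lower eye while its head stays about a finger's breadth above the upper eye for a colleague to slip shims under it. Finish holding the pin still like that in the gripper, and leave the other pins, the hex key and roller alone.

Things in the scene. Friction and masses are not known exactly. Their poses are not given: they have to be found in the camera images.
- caddy: open sheet-steel caddy, 84 (its x) x 130 (its y) mm, walls 36 high and 3 thick, 0.25 to 0.45 kg, with a straight wooden handle bar along its y axis over the middle: bar 12 wide (x), 14 high, about 124 mm free length, between two end posts that rise to z 92. Origin: centre of its underside; z up. It stands on the bench with two shims in it; it looks the same turned by half a turn
- caddy_handle (a point): middle of the caddy's handle bar, 85 mm above its underside; the bar's top is at 92. Pinch across the bar (along the caddy's x)
- shim_a: loose flat U-shaped steel shim lying in the caddy, 34 x 34 mm, 4 mm thick, slot 16 wide; origin: middle of its underside
- shim_b: another, the same as shim_a, in the other half of the caddy
- mat: fixed black rubber mat, 130 (its x) x 180 (its y, lengthwise) mm, 4 mm thick, flat on the bench; origin: centre of its underside. The caddy's handle should lie along its y
- rack: fixed wooden block 190 (x) x 60 (y) x 55 (z) mm with three blind square sockets 18 mm wide, 45 deep, in a row along its x axis at x = -65, 0 and 65 mm; one pin stands in each, foot 10 mm above the bench, any order. Origin: centre of its underside
- pin_long: the longest pin, steel, about 0.25 kg: shank 16 mm diameter, 100 long, its lowest 13 mm rounded down to a flat foot of 10 mm diameter; above it a plain round head 26 diameter, 28 high (top at 128). Origin: centre of its foot; z along the shank to the head. In the rack it stands upright, head underside 110 mm above the bench; grip the head with the TCP about 18 mm above its underside
- pin_long_head (a point): on the long pin's axis at the underside of its head, 100 mm from the foot
- pin_mid: shorter pin, same shape, shank 76 long (head underside 86 mm above the bench in the rack). Origin: centre of its foot. Leave it in the rack
- pin_short: shortest pin, same shape, shank 62 long (head underside 72 mm above the bench in the rack). Origin: centre of its foot. Leave it in the rack
- bender: fixed tube bender. Origin: on the bench under the common vertical axis of its two eyes; z up; the machine lies to its +x (nothing over 106 mm high within 140 mm of the axis; the white die beyond reaches 143). Each eye: ring 54 outside, bore 19, 14 thick, square edges; lower from 37 to 51 mm, upper from 91 to 105 mm above the bench. Free space below the lower eye
- upper_eye (a point): centre of the upper eye's top face, 105 mm above the bench
- lower_eye (a point): centre of the lower eye's top face, 51 mm above the bench
- hexkey: loose dark L-shaped hex key about 110 x 30 mm, 8 thick, leave alone; origin near its middle
- roller: loose white grooved plastic roller, 64 mm diameter, 36 high, leave alone; origin: centre of its underside

How it is judged:
By the outcome, as a careful person would: the job done as asked, in the order asked, and still so for the second after the job is handed in, while the arm keeps its last pose, push and grip.
It also fails if it takes over 61 s, if anything falls off the work surface, if the arm or the gripper's body presses on something with over 40 N, if the wrist force passes 120 N, or if a joint passes its speed limit or range.

### The arm

A 6-joint arm with a two-finger parallel gripper is mounted at the origin on the work surface. World frame = base frame: x ahead of the robot, y to its left, z up, the work surface at z = 0. Lengths are in m, angles in degrees, forces in N, time in s.
With the tool pointing down it reaches from about 0.4 to 0.825 m from the base axis. Payload 7 kg.
Tool frame: the origin (TCP) lies between the finger pads, 19 mm behind the fingertips; this is the grasp point; z points along the fingers, y is the line along which they close (so a half turn about z gives the same grasp; the last joint's range is limited). The gripper opens to 88 mm and grips with 3 to 60 N. Pads are 19 mm wide; open, the fingers measure 130 mm over their backs; the gripper's body (78 mm by 193 mm) begins 47 mm behind the grasp point.
Start: joints at [93.627, 20.546, 0.682, 0, -70.136, -16.507], TCP at [0.15, 0.658, 0.245] pointing down, gripper open.
Joint ranges: [-176.03, 176.03], [-82.01, 121.73], [-58.28, 71.71], [-173.87, 95.51], [-174.79, -0.11], [-173.66, 173.66]. Speed limits (degrees/s): [136.94, 136.94, 172.46, 180, 180, 180].

### API

Orientations are given as [roll, pitch, yaw] about the fixed x, y, z axes, in that order (R = Rz(yaw) Ry(pitch) Rx(roll)).
In Python, from plant import get_state, capture, close_job, regions_of gives the robot as it stands.
- The arm moves only by the tool jog_arm, never from a script. Its argument "moves" is a list of rows, each a list of 3 entries, a list of its own where there are three numbers: the shift along the tool's x, y, z in cm, then the turn about the tool's z in degrees, then the finger opening in cm, from 0 to 8.76. A call has 1 to 12 rows; each row shifts and turns the commanded pose from where the row before left it, along the tool's axes as they then stand; what a row does not reach is not made up. A row lasts 1/8 s, in which the tool goes at most 62.5 mm and 10.7 degrees, less where a joint would pass 70% of its speed; a pose out of reach is approached as far as the arm can. A call is refused whole if a number of a shift passes 6.25 or a number of a turn 10.7, either way. A call with a gripper value outside its range is refused whole. The fingers move at their own pace and stop on an object; "newtons" is the grip in N (left out, the last holds). Time passes only in rows, so rows that do not move let the fingers close. It gives the time, the measured TCP pose, the force, the opening and the grip force at its end, in the units of the state.
- get_state(): the state, without advancing time (a new reading comes with each control period).
- capture(name): name is "scene" or "top"; returns a dict with "pixels" (420x560x3 uint8, blue, green, red), "mtx" (3x3 intrinsics, pixels), "world_from_camera" (4x4, takes a point from camera to world coordinates). Camera axes: x right, y down, z forward; pixel columns grow to the right and rows downward; lengths in m; the calibration is good to about 2 mm. A picture is of the moment at which its call begins. There is no depth.
- close_job(): hands the job in; it is judged then, once.
Trained networks look in a picture, given as the dict that the camera call returned (one of the last four; its "shot" number tells which), for a name from the list of things; names that differ only in an ending like _2 or _b are one class to them, and where a whole thing is asked for, a point or a joint stands for the part that bears it (a point fixed in the world has none). Each returns a list of dicts, best first, with "confidence" (0 to 1); they miss things now and then, are a little off and sometimes report something else, mostly with a low value. They report only what shows in the picture. A call takes as long as a camera call.
- regions_of(picture, thing): "pixels" (420x560 bool, what is visible of it) and "pixel" ([column, row] in pixels, amid what is visible of it).
The state is a dict: "time_s": time; "joints": joint angles; "qd": joint speeds; "joint_torque": joint torques, N m; "tcp_pos": TCP position; "eef_rot": TCP orientation; "contact_force": force on the tool from outside, world axes, zero at the start; "moment": the same for the moment, N m; "gripper_width": finger opening in m; "gripper_force": force on a finger pad.
Only numpy, scipy, OpenCV 4.12 (cv2) and the standard library are available. Lean on these libraries where they do the work, as an engineer would, in place of code of your own. Each camera call takes 0.05 s, during which the arm holds its last target. There are 200 camera calls.

## Working session

There is one attempt and no reset: what is moved stays moved. The work goes in short steps, Python scripts to look and compute and a tool call to move; the robot and the scene stay as the last step left them, time stands still between calls to the robot, and variables do not carry over. Pictures are saved under pics/ and viewed, at most 10 in all, crops included, and the job is handed in when it is done.

Besides the shell and the picture viewer there is one more tool, called after ">>>" as name([rows], argument=value, ...), one row to a line, values as JSON. jog_arm: Moves the arm, as the interface text tells. Its arguments: {"type":"object","properties":{"moves":{"type":"array"},"newtons":{"type":"number"}},"required":["moves"]}

```bash
mkdir -p pics; cat > h.py <<'E'
import numpy as np, cv2
from plant import get_state, capture, close_job, regions_of
def ray(p,uv,z):
    T=np.array(p["world_from_camera"]);K=np.array(p["mtx"])
    d=T[:3,:3]@np.linalg.solve(K,[uv[0],uv[1],1.]);o=T[:3,3]
    return o+d*(z-o[2])/d[2]
def proj(p,X):
    T=np.array(p["world_from_camera"]);K=np.array(p["mtx"])
    c=T[:3,:3].T@(np.array(X,float)-T[:3,3]);q=K@c;return q[:2]/q[2]
E
python3 - <<'E'
from h import *
P={n:capture(n) for n in("scene","top")}
for n,p in P.items():
    cv2.imwrite(f"pics/{n}0.png",p["pixels"])
    print(n,np.round(np.array(p["world_from_camera"]),3).tolist(),np.round(p["mtx"],1).tolist())
for t in["caddy","caddy_handle","mat","rack","pin_long","pin_mid","pin_short","bender","upper_eye","hexkey","roller","shim_a"]:
  for n,p in P.items():
    for r in regions_of(p,t)[:3]:
        m=r["pixels"].astype(np.uint8);c=cv2.findNonZero(m)
        b=cv2.minAreaRect(c) if c is not None else None
        print(t,n,round(r["confidence"],2),np.round(r["pixel"],1),m.sum(),[np.round(x,1).tolist() for x in b])
print(get_state())
E
```

```text
scene [[0.384, 0.685, -0.619, 1.159], [0.923, -0.296, 0.246, -0.216], [-0.014, -0.666, -0.746, 0.813], [0.0, 0.0, 0.0, 1.0]] [[462.0, 0.0, 288.5], [0.0, 462.0, 213.2], [0.0, 0.0, 1.0]]
top [[0.015, -0.997, 0.077, 0.457], [-1.0, -0.016, -0.015, 0.024], [0.016, -0.076, -0.997, 1.305], [0.0, 0.0, 0.0, 1.0]] [[480.1, 0.0, 290.3], [0.0, 480.1, 207.3], [0.0, 0.0, 1.0]]
caddy scene 0.9 [386.  161.7] 2016 [[388.4, 162.6], [39.1, 67.2], 59.0]
caddy top 0.75 [166.  244.6] 1610 [[162.8, 246.6], [33.0, 58.9], 76.0]
caddy_handle scene 0.83 [389.3 163.4] 2047 [[387.9, 162.9], [39.2, 67.4], 61.1]
caddy_handle top 0.81 [163.9 242.1] 1533 [[162.4, 246.7], [32.2, 59.1], 77.0]
caddy_handle top 0.49 [427.2 215.3] 106 [[425.5, 217.0], [8.0, 15.0], 90.0]
mat scene 0.69 [227.3 213.3] 3153 [[224.5, 215.4], [42.7, 79.5], 83.8]
mat top 0.93 [324.7 254.9] 3166 [[322.7, 254.5], [66.6, 48.6], 16.3]
rack scene 0.71 [386.  161.5] 1981 [[388.2, 162.9], [38.5, 67.5], 59.7]
rack scene 0.68 [126.6 289.3] 2428 [[121.4, 277.5], [93.9, 39.0], 86.5]
rack top 0.55 [413.8 219. ] 1537 [[416.8, 218.5], [28.0, 72.2], 7.4]
pin_
[... 1521 characters left out ...]
 5.7], 16.7]
{'time_s': 1.3, 'joints': array([ 9.36274213e+01,  2.05464599e+01,  6.80326000e-01, -2.71346411e-05,
       -7.01357202e+01, -1.65071389e+01]), 'qd': array([ 0.02346061,  0.00287292,  0.0810213 ,  0.09657233,  0.09677645,
       -0.11377046]), 'joint_torque': array([ 1.15803196e-03, -5.82379425e+01,  2.93291652e+01,  7.00251818e+00,
        1.22954373e-02, -2.26204429e-05]), 'tcp_pos': array([0.15047218, 0.65797906, 0.24534761]), 'eef_rot': array([ 1.79998215e+02, -5.02350542e-04, -1.28797268e+01]), 'contact_force': array([-0.56623631, -0.00582125,  0.19720183]), 'moment': array([-0.0434347 , -0.02339485,  0.00563258]), 'gripper_force': 0.0, 'gripper_width': 0.08783962098862702}
```

```bash
python3 - <<'E'
import cv2
a=cv2.imread("pics/top0.png");cv2.imwrite("pics/top0b.png",cv2.resize(a[90:300,110:470],(800,467),interpolation=cv2.INTER_CUBIC))
a=cv2.imread("pics/scene0.png");cv2.imwrite("pics/scene0b.png",cv2.resize(a[120:390,60:460],(800,540),interpolation=cv2.INTER_CUBIC))
E
```

```text
(no output)
```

View pics/top0b.png

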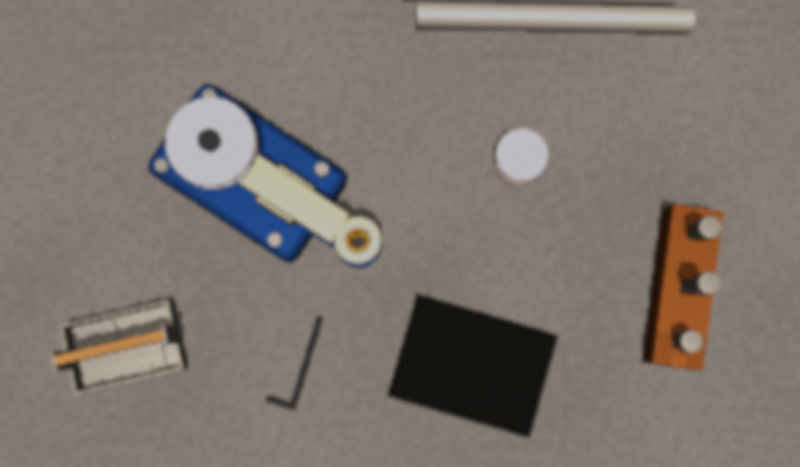

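View pics/scene0b.png

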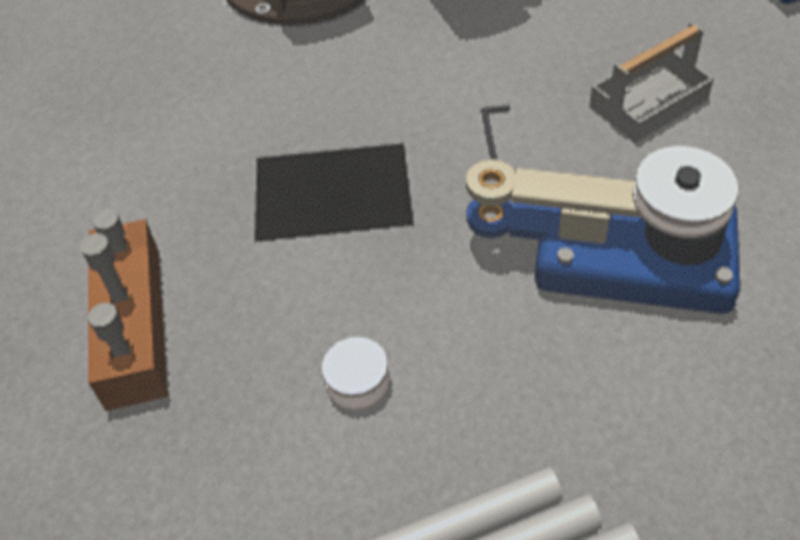

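```bash
python3 - <<'E'
from h import *
P={n:capture(n) for n in("scene","top")}
def orange(p,box):
    x0,y0,x1,y1=box;h=cv2.cvtColor(p["pixels"],cv2.COLOR_BGR2HSV)[y0:y1,x0:x1]
    m=((h[...,0]>5)&(h[...,0]<22)&(h[...,1]>110)&(h[...,2]>70)).astype(np.uint8)
    c=cv2.findNonZero(m);(cx,cy),s,a=cv2.minAreaRect(c);b=cv2.boxPoints(((cx,cy),s,a))+[x0,y0]
    return len(c),b
for n,box in(("top",(125,228,200,265)),("scene",(360,128,415,165))):
    k,b=orange(P[n],box);e=[np.linalg.norm(b[i]-b[i-1]) for i in range(4)]
    i=int(np.argmin(e));m1=(b[i]+b[i-1])/2;j=(i+2)%4;m2=(b[j]+b[j-1])/2
    A,B=ray(P[n],m1,.088),ray(P[n],m2,.088);d=B-A
    print("handle",n,k,A,B,(A+B)/2,np.linalg.norm(d),np.degrees(np.arctan2(d[1],d[0]))%180)
for n,p in P.items():
    r=regions_of(p,"mat")[0];c=cv2.findNonZero(r["pixels"].astype(np.uint8))
    w=np.array([ray(p,q[0],.004)[:2]*1000 for q in c],np.float32);print("mat",n,cv2.minAreaRect(w))
    for t,z in(("pin_long",.138),("pin_mid",.114),("pin_short",.1)):
        for r in regions_of(p,t)[:1]:
            c=cv2.findNonZero(r["pixels"].astype(np.uint8));print(t,n,r["pixel"],cv2.boundingRect(c))
    cc={"top":(271,198),"scene":(305,210)}[n]
    x,y=cc;I=cv2.resize(p["pixels"][y-25:y+25,x-25:x+25],(400,400),interpolation=cv2.INTER_CUBIC);cv2.imwrite(f"pics/e_{n}.png",I)
    x,y={"top":(420,217),"scene":(120,260)}[n]
    J=cv2.resize(p["pixels"][y-50:y+50,x-50:x+50],(400,400),interpolation=cv2.INTER_CUBIC);cv2.imwrite(f"pics/r_{n}.png",J)
cv2.imwrite("pics/combo.png",cv2.hconcat([cv2.imread("pics/e_top.png"),cv2.imread("pics/e_scene.png")]))
cv2.imwrite("pics/rcombo.png",cv2.hconcat([cv2.imread("pics/r_top.png"),cv2.imread("pics/r_scene.png")]))
E
```

```text
handle top 241 [0.46061104 0.27633479 0.088     ] [0.43234831 0.39448923 0.088     ] [0.44647968 0.33541201 0.088     ] 0.12148767092570778 103.4524736458125
handle scene 1 [0.44788239 0.32621914 0.088     ] [0.44788239 0.32621914 0.088     ] [0.44788239 0.32621914 0.088     ] 0.0 0.0
mat scene ((433.54608154296875, -84.3531723022461), (181.56756591796875, 134.4524688720703), 74.28418731689453)
pin_long scene [111.5, 252.6] (100, 237, 23, 34)
pin_short scene [115.4, 231.6] (106, 225, 16, 21)
mat top ((431.53363037109375, -83.90571594238281), (181.8706817626953, 132.03672790527344), 74.22942352294922)
pin_long top [428.3, 218.0] (418, 213, 16, 9)
pin_mid top [411.4, 218.9] (399, 182, 37, 75)
pin_short top [163.9, 242.2] (134, 227, 60, 38)
```

View pics/combo.png

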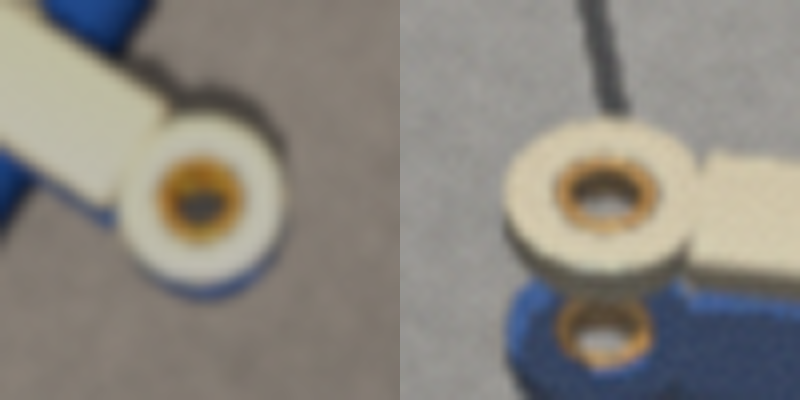

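View pics/rcombo.png

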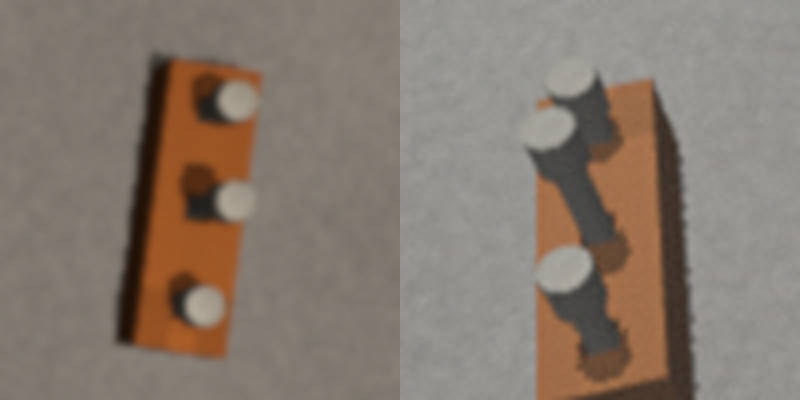

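The top view shows the caddy at lower left (handle about px 135–184, 251–242), the eye at about px (271,198), the mat in the middle, and the rack on the right. The longest pin is the middle one, with its head at top px (429,217) and scene px (107.5,242.5).

```bash
python3 - <<'E'
from h import *
P={n:capture(n) for n in("scene","top")}
for t,uvs in(("eye .105",dict(top=(271.0,197.3),scene=(305.3,208.9))),("pin .138",dict(top=(428.6,216.8),scene=(107.2,242.2)))):
  z=float(t.split()[1])
  for n,uv in uvs.items(): print(t,n,ray(P[n],uv,z))
p=P["scene"];print("low eye",ray(p,(280+202/8,185+330/8),.051))
print("handle ends in scene",[proj(p,X).round(1) for X in((.4606,.2763,.088),(.4323,.3945,.088))])
# check handle ends against scene picture orange
h=cv2.cvtColor(p["pixels"],cv2.COLOR_BGR2HSV);m=(h[...,0]>5)&(h[...,0]<25)&(h[...,1]>90)
m[:,:365]=0;m[:,420:]=0;m[:130]=0;m[170:]=0;ys,xs=np.nonzero(m);print(len(xs),xs.min(),xs.max(),ys[xs==xs.min()].mean(),ys[xs==xs.max()].mean())
# rack yaw from top face mask
p=P["top"];r=regions_of(p,"rack")[0];c=cv2.findNonZero(r["pixels"].astype(np.uint8))
print(cv2.minAreaRect(np.array([ray(p,q[0],.055)[:2]*1000 for q in c],np.float32)))
print(get_state()["time_s"])
E
```

```text
eye .105 top [0.57328983 0.05487668 0.105     ]
eye .105 scene [0.57412994 0.05428115 0.105     ]
pin .138 top [ 0.5285685  -0.33201225  0.138     ]
pin .138 scene [ 0.53164058 -0.33196665  0.138     ]
low eye [0.57567224 0.05424693 0.051     ]
handle ends in scene [array([371.4, 153.7]), array([407.8, 134.1])]
165 371 408 152.0 134.5
((527.5343017578125, -326.4371643066406), (77.23389434814453, 192.83583068847656), 82.92697143554688)
1.95
```

>>> jog_arm([
  [[0,0,0],8,8],
  [[0,0,0],8,8],
  [[0,0,0],8,8],
  [[0,0,0],8,8],
  [[0,0,0],8,8],
  [[0,0,0],8,8],
  [[0,0,0],8,8],
  [[0,0,0],7.6,8],
])

```text
time_s: 2.95
tcp_pos: [0.1505, 0.658, 0.2453]
eef_rot: [180.0, -0.0, -76.7]
contact_force: [-0.1, 0.7, -0.0]
gripper_width: 0.0802
gripper_force: 0.0
```

>>> jog_arm([
  [[3.47,-1.94,0],0,7],
  [[3.47,-1.94,0],0,7],
  [[3.47,-1.94,0],0,7],
  [[3.47,-1.94,0],0,7],
  [[3.47,-1.94,0],0,7],
  [[3.47,-1.94,0],0,7],
  [[3.47,-1.94,0],0,7],
  [[3.47,-1.94,0],0,7],
  [[3.47,-1.94,0],0,7],
  [[3.47,-1.94,0],0,7],
  [[3.49,-1.98,0],0,7],
  [[0,0,0],0,7],
])

```text
time_s: 4.45
tcp_pos: [0.4489, 0.3349, 0.2455]
eef_rot: [-180.0, -0.0, -76.6]
contact_force: [0.4, 0.6, -0.2]
gripper_width: 0.0705
gripper_force: 0.0
```

>>> jog_arm([
  [[0,0,2],0,7],
  [[0,0,2],0,7],
  [[0,0,2],0,7],
  [[0,0,2],0,7],
  [[0,0,1],0,7],
  [[0,0,0],0,7],
])

```text
time_s: 5.2
tcp_pos: [0.4473, 0.3368, 0.155]
eef_rot: [180.0, -0.0, -76.5]
contact_force: [-0.0, -0.3, 1.0]
gripper_width: 0.0701
gripper_force: 0.0
```

>>> jog_arm([
  [[0.1,0.05,2],0,7],
  [[0,0,2],0,7],
  [[0,0,2],0,5],
  [[0,0,1],0,4],
  [[0,0,0],0,3],
  [[0,0,0],0,2],
  [[0,0,0],0,1.4],
  [[0,0,0],0,0.6],
  [[0,0,0],0,0.6],
  [[0,0,0],0,0.6],
], newtons=50)

```text
time_s: 6.45
tcp_pos: [0.4471, 0.3355, 0.0855]
eef_rot: [180.0, -0.0, -76.5]
contact_force: [-4.2, 0.1, 2.5]
gripper_width: 0.0116
gripper_force: 50.0
```

>>> jog_arm([
  [[0,0,-0.3],0,0.6],
  [[0,0,-0.8],0,0.6],
  [[0,0,-1.3],0,0.6],
  [[0,0,-1.8],0,0.6],
  [[0,0,-2.2],0,0.6],
  [[0,0,-2.2],0,0.6],
  [[0,0,-2.2],0,0.6],
  [[0,0,-2.2],0,0.6],
  [[0,0,-1.8],0,0.6],
  [[0,0,-1.3],0,0.6],
  [[0,0,-0.8],0,0.6],
  [[0,0,-0.3],0,0.6],
])

```text
time_s: 7.95
tcp_pos: [0.4473, 0.3356, 0.2576]
eef_rot: [-180.0, 0.0, -76.5]
contact_force: [0.2, 0.5, -4.3]
gripper_width: 0.0114
gripper_force: 50.0
```

```bash
python3 - <<'E'
from h import *
p=capture("scene");q=capture("top");cv2.imwrite("pics/lift.png",cv2.hconcat([cv2.resize(p["pixels"][20:220,330:530],(400,400)),cv2.resize(q["pixels"][150:350,60:260],(400,400))]))
s=get_state();print(s["tcp_pos"],s["contact_force"],s["moment"],s["gripper_width"],s["joints"])
E
```

```text
[0.44729306 0.33551943 0.25719374] [ 0.26984583  0.18297231 -3.72942246] [ 0.0853204  -0.02785983  0.08486853] 0.011486077946436317 [ 5.69306095e+01  9.23303108e+00 -1.30980859e+01 -7.14203748e-03
 -6.76869461e+01 -4.34108901e+01]
```

View pics/lift.png

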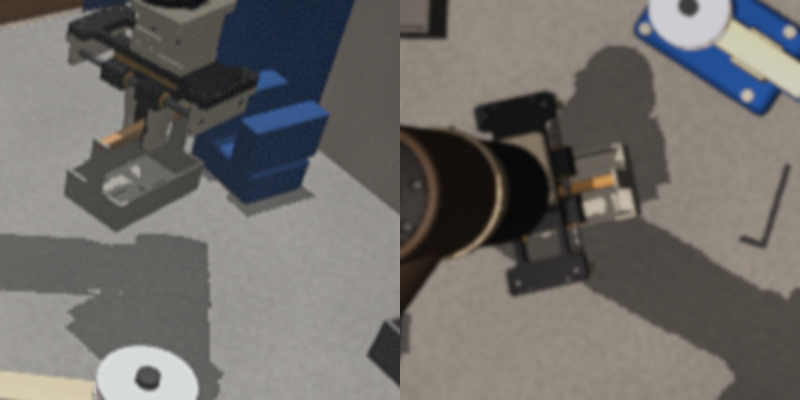

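>>> jog_arm([
  [[0.39,0.11,0],0,0.6],
  [[0.87,0.24,0],0,0.6],
  [[1.35,0.37,0],0,0.6],
  [[1.83,0.51,0],0,0.6],
  [[2.21,0.61,0],0,0.6],
  [[2.26,0.63,0],0,0.6],
  [[2.26,0.63,0],0,0.6],
  [[2.26,0.63,0],0,0.6],
  [[2.26,0.63,0],0,0.6],
  [[2.26,0.63,0],0,0.6],
  [[2.26,0.63,0],0,0.6],
])

```text
time_s: 9.43
tcp_pos: [0.4398, 0.1243, 0.2574]
eef_rot: [-180.0, 0.0, -76.5]
contact_force: [0.3, 1.0, -3.4]
gripper_width: 0.0116
gripper_force: 50.0
```

>>> jog_arm([
  [[2.26,0.63,0],0,0.6],
  [[2.26,0.63,0],0,0.6],
  [[2.26,0.63,0],0,0.6],
  [[2.26,0.63,0],0,0.6],
  [[2.26,0.63,0],0,0.6],
  [[2.26,0.63,0],0,0.6],
  [[2.21,0.61,0],0,0.6],
  [[1.83,0.51,0],0,0.6],
  [[1.35,0.37,0],0,0.6],
  [[0.87,0.24,0],0,0.6],
  [[0.39,0.11,0],0,0.6],
])

```text
time_s: 10.8
tcp_pos: [0.4325, -0.0842, 0.2573]
eef_rot: [-180.0, 0.0, -76.5]
contact_force: [-0.8, -0.1, -4.1]
gripper_width: 0.0111
gripper_force: 50.0
```

>>> jog_arm([
  [[0,0,0],1,0.6],
  [[0,0,0],2.5,0.6],
  [[0,0,0],4,0.6],
  [[0,0,0],4.75,0.6],
  [[0,0,0],4.75,0.6],
  [[0,0,0],4.75,0.6],
  [[0,0,0],4,0.6],
  [[0,0,0],2.5,0.6],
  [[0,0,0],1,0.6],
  [[0,0,0],0,0.6],
])

```text
time_s: 12.05
tcp_pos: [0.4327, -0.0835, 0.2574]
eef_rot: [-180.0, 0.0, -105.7]
contact_force: [1.2, 0.8, -4.2]
gripper_width: 0.0116
gripper_force: 50.0
```

>>> jog_arm([
  [[0,0,0.4],0,0.6],
  [[0,0,0.9],0,0.6],
  [[0,0,1.4],0,0.6],
  [[0,0,1.9],0,0.6],
  [[0,0,2.2],0,0.6],
  [[0,0,2.2],0,0.6],
  [[0,0,2.2],0,0.6],
  [[0,0,1.9],0,0.6],
  [[0,0,1.4],0,0.6],
  [[0,0,0.9],0,0.6],
  [[0,0,0.4],0,0.6],
  [[0,0,0.2],0,0.6],
])

```text
time_s: 13.55
tcp_pos: [0.4328, -0.0837, 0.0973]
eef_rot: [-180.0, 0.0, -105.7]
contact_force: [1.3, 0.8, -2.9]
gripper_width: 0.0115
gripper_force: 50.0
```

>>> jog_arm([
  [[0,0,0.2],0,0.6],
  [[0,0,0.2],0,0.6],
  [[0,0,0.15],0,0.6],
  [[0,0,0],0,0.6],
])

```text
time_s: 14.05
tcp_pos: [0.4326, -0.0837, 0.0918]
eef_rot: [180.0, -0.0, -105.7]
contact_force: [1.1, -0.2, -3.0]
gripper_width: 0.0114
gripper_force: 50.0
```

>>> jog_arm([
  [[0,0,0.1],0,0.6],
  [[0,0,0.1],0,0.6],
  [[0,0,0.05],0,0.6],
  [[0,0,0],0,0.6],
])

```text
time_s: 14.55
tcp_pos: [0.4326, -0.0837, 0.0895]
eef_rot: [-180.0, -0.0, -105.7]
contact_force: [-0.8, 0.5, -0.9]
gripper_width: 0.0114
gripper_force: 50.0
```

>>> jog_arm([
  [[0,0,0.06],0,0.6],
  [[0,0,0],0,0.6],
  [[0,0,0],0,1.4],
  [[0,0,0],0,2],
  [[0,0,0],0,3],
  [[0,0,0],0,4],
  [[0,0,-0.5],0,5],
  [[0,0,-1.5],0,5],
  [[0,0,-2.5],0,5],
  [[0,0,-3],0,5],
  [[0,0,-4],0,5],
  [[0,0,-4],0,5],
])

```text
time_s: 16.05
tcp_pos: [0.4323, -0.0838, 0.2454]
eef_rot: [-180.0, 0.0, -105.7]
contact_force: [0.1, 1.1, 0.4]
gripper_width: 0.05
gripper_force: 0.0
```

>>> jog_arm([
  [[2.65,-2.02,0],0,5],
  [[2.65,-2.02,0],0,5],
  [[2.65,-2.02,0],0,5],
  [[2.65,-2.02,0],0,5],
  [[2.65,-2.02,0],0,5],
  [[2.65,-2.02,0],0,5],
  [[2.65,-2.02,0],0,5],
  [[2.7,-1.99,0],0,5],
])

```text
time_s: 17.05
tcp_pos: [0.5305, -0.3331, 0.244]
eef_rot: [-180.0, -0.0, -105.7]
contact_force: [0.4, -0.3, 0.0]
gripper_width: 0.0502
gripper_force: 0.0
```

>>> jog_arm([
  [[0,0,0],9,5],
  [[0,0,0],9,5],
  [[0,0,0],9,5],
  [[0,0,0],9,5],
  [[0,0,0],9,5],
  [[0,0,0],9,5],
  [[0,0,0],9,5],
  [[0,0,0],9,5],
  [[0,0,0],9.4,5],
  [[0,0,0],0,5],
])

```text
time_s: 18.3
tcp_pos: [0.5302, -0.332, 0.244]
eef_rot: [-180.0, -0.0, 172.9]
contact_force: [-0.1, 0.1, -1.2]
gripper_width: 0.0497
gripper_force: 0.0
```

```bash
python3 - <<'E'
from h import *
p=capture("scene");q=capture("top")
cv2.imwrite("pics/pre.png",cv2.hconcat([cv2.resize(p["pixels"][140:340,30:230],(400,400)),cv2.resize(q["pixels"][150:350,260:460],(400,400))]))
s=get_state();print(s["tcp_pos"],s["eef_rot"],s["joints"],s["time_s"])
for a,b,z in((-.0095,0,0),(.0095,0,0),(0,0,0)):
  print(proj(p,s["tcp_pos"]+[a,b,z]))
r=regions_of(p,"pin_long");print([(x["confidence"],x["pixel"]) for x in r[:2]])
E
```

```text
[ 0.53019751 -0.33200721  0.2439064 ] [-1.79996421e+02  1.32911474e-03  1.73085781e+02] [-1.41981021e+01  1.59885699e+01 -6.05467947e+00  3.64852518e-03
 -6.79549784e+01 -8.27174861e+01] 18.4
[ 87.27655128 199.26529783]
[ 88.57272132 206.77804882]
[ 87.91978215 202.99353808]
[(0.28, [214.5, 204.7])]
```

View pics/pre.png

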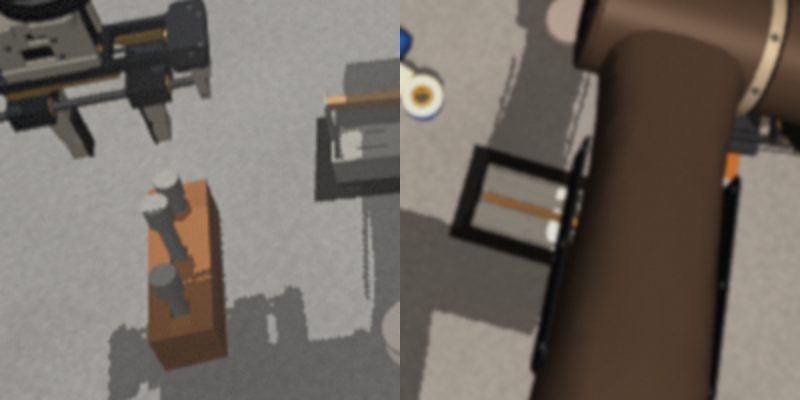

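>>> jog_arm([
  [[0,0,2],0,5],
  [[0,0,2],0,5],
  [[0,0,2],0,5],
  [[0,0,2],0,5],
  [[0,0,1.6],0,5],
  [[0,0,1],0,5],
  [[0,0,0.7],0,5],
  [[0,0,0.3],0,5],
  [[0,0,0],0,5],
])

```text
time_s: 19.58
tcp_pos: [0.5304, -0.332, 0.1279]
eef_rot: [-180.0, 0.0, 172.9]
contact_force: [-0.1, -0.1, -0.5]
gripper_width: 0.0498
gripper_force: 0.0
```

>>> jog_arm([
  [[0,0,0],0,4],
  [[0,0,0],0,3.2],
  [[0,0,0],0,2.8],
  [[0,0,0],0,2.2],
  [[0,0,0],0,2],
  [[0,0,0],0,2],
], newtons=45)

```text
time_s: 20.32
tcp_pos: [0.5303, -0.3322, 0.1279]
eef_rot: [-180.0, 0.0, 172.9]
contact_force: [-0.6, -1.8, 0.0]
gripper_width: 0.0254
gripper_force: 45.0
```

>>> jog_arm([
  [[0,0,-0.3],0,2],
  [[0,0,-0.7],0,2],
  [[0,0,-1.2],0,2],
  [[0,0,-1.5],0,2],
  [[0,0,-1.5],0,2],
  [[0,0,-1.5],0,2],
  [[0,0,-1.5],0,2],
  [[0,0,-1.5],0,2],
  [[0,0,-1.5],0,2],
  [[0,0,-1],0,2],
  [[0,0,-0.5],0,2],
  [[0,0,0],0,2],
])

```text
time_s: 21.82
tcp_pos: [0.5303, -0.3319, 0.2548]
eef_rot: [180.0, 0.0, 172.9]
contact_force: [0.1, -0.2, -3.3]
gripper_width: 0.0253
gripper_force: 45.0
```

>>> jog_arm([
  [[0,0.6,0],0,2],
  [[0,1.5,0],0,2],
  [[0.02,2.5,0],0,2],
  [[0.04,3.3,0],0,2],
  [[0.04,3.3,0],0,2],
  [[0.04,3.3,0],0,2],
  [[0.04,3.3,0],0,2],
  [[0.04,3.3,0],0,2],
  [[0.04,3.3,0],0,2],
  [[0.04,3.3,0],0,2],
  [[0.04,3.3,0],0,2],
])

```text
time_s: 23.2
tcp_pos: [0.565, -0.022, 0.2547]
eef_rot: [180.0, -0.0, 172.9]
contact_force: [0.6, 0.1, -2.5]
gripper_width: 0.025
gripper_force: 45.0
```

>>> jog_arm([
  [[0.06,3.28,0],0,2],
  [[0.04,2.5,0],0,2],
  [[0,1.5,0],0,2],
  [[0,0.6,0],0,2],
  [[0,0,0],0,2],
])

```text
time_s: 23.82
tcp_pos: [0.574, 0.0544, 0.2547]
eef_rot: [-180.0, -0.0, 172.9]
contact_force: [-1.0, -0.5, -3.4]
gripper_width: 0.0253
gripper_force: 45.0
```

```bash
python3 - <<'E'
from h import *
p=capture("scene");q=capture("top")
s=get_state();t=s["tcp_pos"];print(t,s["eef_rot"],s["time_s"],s["moment"],s["contact_force"])
x,y=255,145
I=cv2.resize(p["pixels"][y:y+100,x:x+100],(600,600),interpolation=cv2.INTER_CUBIC)
# expected pin: edges of shank, if centred on tool axis; scale 6
print("pred axis head/foot px",proj(p,t-[0,0,.018])-[x,y],proj(p,t-[0,0,.118])-[x,y])
cv2.imwrite("pics/ins.png",I)
np.save("p.npy",p["pixels"])
print("eye centre px",proj(p,[.574,.0545,.105])-[x,y],proj(p,[.574,.0545,.051])-[x,y])
E
```

```text
[0.57396424 0.05374584 0.25473033] [-1.79991028e+02 -1.12356758e-02  1.72836311e+02] 23.925 [ 0.03622864 -0.12465016  0.00914726] [ 0.91287443  0.52113202 -3.35465316]
pred axis head/foot px [50.92510092 16.19915391] [50.22912406 53.34607831]
eye centre px [50.37110243 63.82635353] [50.0418499  80.66984169]
```

View pics/ins.png

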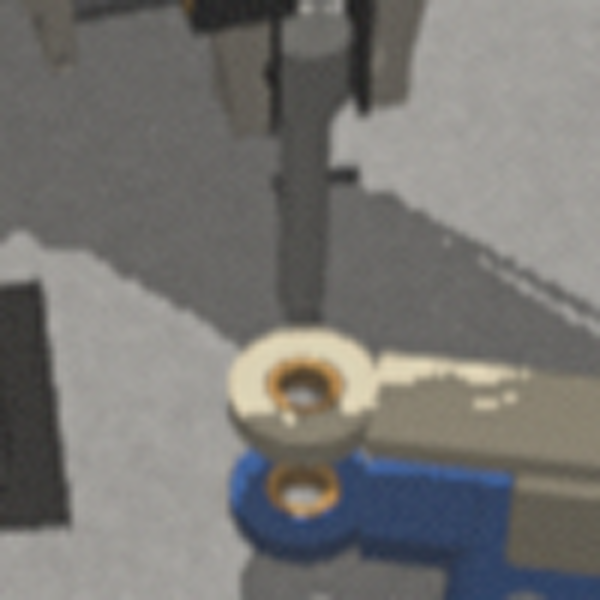

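>>> jog_arm([
  [[0,0.03,0.6],0,2],
  [[0,0,0.8],0,2],
  [[0,0,0.8],0,2],
  [[0,0,0.4],0,2],
  [[0,0,0.3],0,2],
  [[0,0,0.3],0,2],
  [[0,0,0.3],0,2],
  [[0,0,0],0,2],
])

```text
time_s: 24.92
tcp_pos: [0.5741, 0.0547, 0.2195]
eef_rot: [-180.0, -0.0, 172.9]
contact_force: [0.4, -0.4, -2.7]
gripper_width: 0.0248
gripper_force: 45.0
```

```bash
python3 - <<'E'
from h import *
p=capture("scene")
s=get_state();t=s["tcp_pos"];print(t,s["time_s"],s["moment"],s["contact_force"])
x,y=275,165
I=cv2.resize(p["pixels"][y:y+60,x:x+60],(600,600),interpolation=cv2.INTER_CUBIC)
print("pred",proj(p,t-[0,0,.018])-[x,y],proj(p,t-[0,0,.105])-[x,y])
cv2.imwrite("pics/ins2.png",I)
E
```

```text
[0.57414826 0.05466246 0.21975549] 24.975 [ 0.05745441 -0.15738754  0.01599749] [ 0.01097621 -0.34083599 -2.65528534]
pred [31.14526844  9.83340241] [30.535242   40.65662248]
```

View pics/ins2.png

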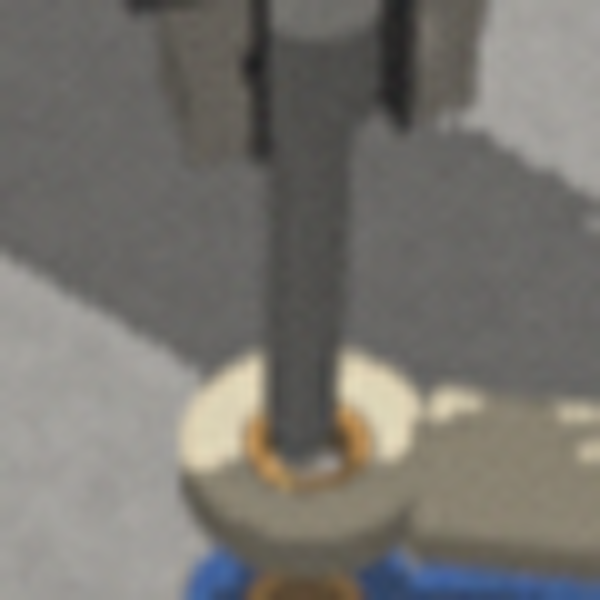

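The foot has entered the upper bore at crop px (305,450), about 1 mm left of centre and slightly far from the camera. I'll nudge it across and go down while watching the forces.

>>> jog_arm([
  [[-0.07,0.04,0],0,2],
  [[-0.07,0.03,0],0,2],
  [[0,0,0.2],0,2],
  [[0,0,0.2],0,2],
  [[0,0,0.2],0,2],
  [[0,0,0.1],0,2],
  [[0,0,0],0,2],
])

```text
time_s: 25.85
tcp_pos: [0.5756, 0.0552, 0.2126]
eef_rot: [-180.0, -0.0, 172.9]
contact_force: [-0.4, 0.2, -3.2]
gripper_width: 0.0253
gripper_force: 45.0
```

>>> jog_arm([
  [[0,0,0.2],0,2],
  [[0,0,0.2],0,2],
  [[0,0,0.2],0,2],
  [[0,0,0.2],0,2],
  [[0,0,0],0,2],
])

```text
time_s: 26.48
tcp_pos: [0.5755, 0.0551, 0.2045]
eef_rot: [-180.0, -0.0, 172.9]
contact_force: [1.7, 0.5, -2.7]
gripper_width: 0.025
gripper_force: 45.0
```

>>> jog_arm([
  [[0,0,0.3],0,2],
  [[0,0,0.3],0,2],
  [[0,0,0.3],0,2],
  [[0,0,0.3],0,2],
  [[0,0,0.3],0,2],
  [[0,0,0.3],0,2],
  [[0,0,0.3],0,2],
  [[0,0,0.2],0,2],
  [[0,0,0],0,2],
])

```text
time_s: 27.6
tcp_pos: [0.5756, 0.0552, 0.1816]
eef_rot: [-180.0, -0.0, 172.9]
contact_force: [0.4, 0.6, -3.5]
gripper_width: 0.0251
gripper_force: 45.0
```

```bash
python3 - <<'E'
from h import *
p=capture("scene")
s=get_state();t=s["tcp_pos"];print(t,s["time_s"],s["moment"],s["contact_force"])
x,y=275,175
cv2.imwrite("pics/ins3.png",cv2.resize(p["pixels"][y:y+60,x:x+60],(600,600),interpolation=cv2.INTER_CUBIC))
E
```

```text
[0.57565649 0.05516082 0.18173561] 27.65 [ 0.03419271 -0.20125811  0.00347093] [-0.062932    0.48908193 -1.69106132]
```

View pics/ins3.png

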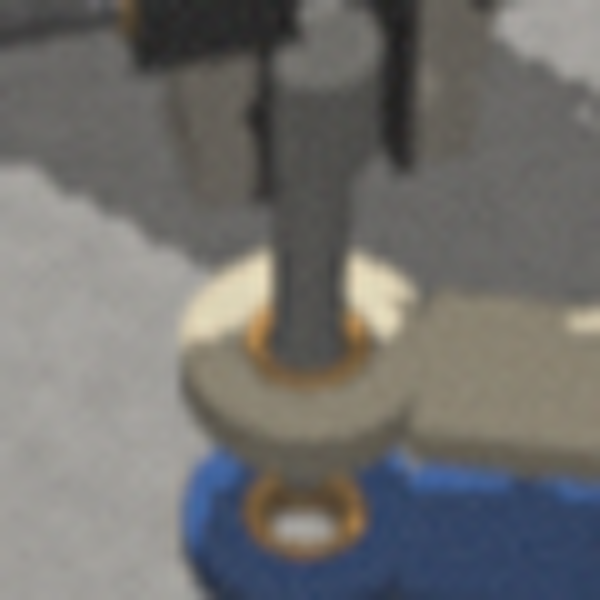

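The shank is well centred in the upper bore at crop px (310,340), and the lower eye is free at (305,515). I'll keep lowering.

>>> jog_arm([
  [[0,0,0.3],0,2],
  [[0,0,0.3],0,2],
  [[0,0,0.3],0,2],
  [[0,0,0.3],0,2],
  [[0,0,0.2],0,2],
  [[0,0,0.2],0,2],
  [[0,0,0.2],0,2],
  [[0,0,0],0,2],
])

```text
time_s: 28.65
tcp_pos: [0.5756, 0.0551, 0.1636]
eef_rot: [-180.0, -0.0, 172.9]
contact_force: [-0.5, 0.7, -4.0]
gripper_width: 0.025
gripper_force: 45.0
```

>>> jog_arm([
  [[0,0,0.2],0,2],
  [[0,0,0.2],0,2],
  [[0,0,0.2],0,2],
  [[0,0,0.2],0,2],
  [[0,0,0],0,2],
])

```text
time_s: 29.28
tcp_pos: [0.5755, 0.0551, 0.1555]
eef_rot: [-180.0, -0.0, 172.9]
contact_force: [-0.6, 0.6, -2.0]
gripper_width: 0.0252
gripper_force: 45.0
```

>>> jog_arm([
  [[0,0,0.2],0,2],
  [[0,0,0.2],0,2],
  [[0,0,0.2],0,2],
  [[0,0,0.2],0,2],
  [[0,0,0],0,2],
])

```text
time_s: 29.9
tcp_pos: [0.5756, 0.0551, 0.1476]
eef_rot: [-180.0, -0.0, 172.9]
contact_force: [0.6, -0.1, -2.8]
gripper_width: 0.0251
gripper_force: 45.0
```

>>> jog_arm([
  [[0,0,0.2],0,2],
  [[0,0,0.2],0,2],
  [[0,0,0.2],0,2],
  [[0,0,0.2],0,2],
  [[0,0,0.05],0,2],
  [[0,0,0],0,2],
  [[0,0,0],0,2],
])

```text
time_s: 30.78
tcp_pos: [0.5757, 0.0552, 0.1393]
eef_rot: [180.0, 0.0, 172.9]
contact_force: [0.8, 0.3, -2.2]
gripper_width: 0.0253
gripper_force: 45.0
```

```bash
python3 - <<'E'
from h import *
p=capture("scene");q=capture("top")
s=get_state();print(s["tcp_pos"],s["time_s"],s["moment"],s["contact_force"])
a=p["pixels"];f=lambda i,x,y,n:cv2.resize(i[y:y+n,x:x+n],(400,400),interpolation=cv2.INTER_CUBIC)
cv2.imwrite("pics/fin.png",cv2.hconcat([f(a,275,180,70),f(a,180,150,120)]))
E
```

```text
[0.57565704 0.05519411 0.13932391] 30.875 [ 0.06859279 -0.16829066  0.01690376] [-0.14666633  0.48346142 -3.07173658]
```

View pics/fin.png

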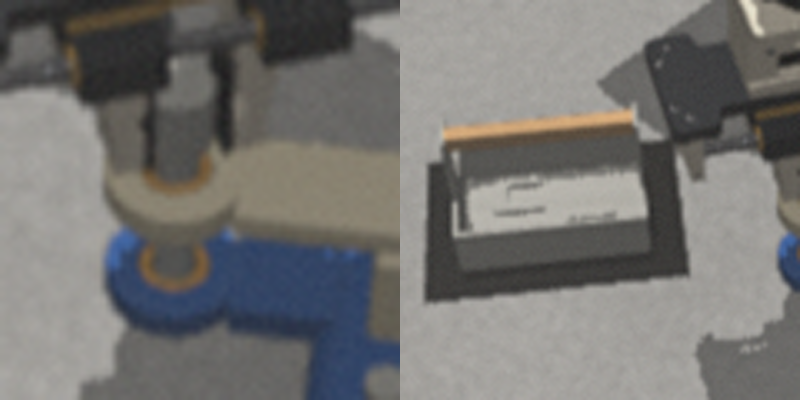

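The pin goes through both eyes (left crop, px (178,180) and (175,262)), and its head is about 16 mm above the upper eye. The caddy sits centred on the mat with its shims (right crop, around px (550,200)).

```bash
python3 -c "
from plant import close_job
print(close_job())"
```

```text
the job is handed in; nothing more can be done
None
```

I handed the job in at about 31 s: the caddy is set down in the middle of the mat with its shims and released, and the long pin is held still through both eyes, its head about 16 mm above the upper eye; no verdict came back.

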